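# Check a bandsaw guide gap with a taper gauge

## Robot

A 7-joint arm with a two-finger parallel gripper is mounted at the origin on the work surface. World frame = base frame: x ahead of the robot, y to its left, z up, the work surface at z = 0. Lengths are in mm, angles in rad, forces in N, time in s.
With the tool pointing down it reaches from about 400 to 875 mm from the base axis. Payload 6.5 kg.
Tool frame: the origin (TCP) lies at the very end of the fingers, on their centre line; the grasp point (between the pads) lies 19 mm behind it; z points along the fingers, y is the line along which they close (so a half turn about z gives the same grasp; the last joint's range is limited). The gripper opens to 88 mm and grips with 3 to 60 N. Pads are 18 mm wide; open, the fingers measure 123 mm over their backs; the gripper's body (75 mm by 187 mm) begins 45 mm behind the grasp point.
Start: joints at [1.106, 0.536, -0.004, 1.538, 0.003, 1.067, -0.071], TCP at [252.399, -598.987, 238.716] pointing down, gripper open.
Joint ranges: [-2.7, 2.7], [-0.37, 2.16], [-1.27, 1.26], [0.24, 2.4], [-1.31, 4.45], [0.19, 1.91], [-2.76, 2.76]. Speed limits (rad/s): [2.39, 2.39, 3.14, 3.14, 3.14, 3.14, 3.14].

## Interface

Orientations are given as [roll, pitch, yaw] about the fixed x, y, z axes, in that order (R = Rz(yaw) Ry(pitch) Rx(roll)).
In Python, from bench import read_state, vision, ticket gives the robot as it stands.
- The arm moves only by the shell command python3 -m creep 'ROWS' [OPENING] [FORCE]. ROWS is JSON, a list of rows, each an object of numbers: "tx", "ty", "tz": the shift along the world's x, y, z as a fraction of full scale; "wx", "wy", "wz": the turn, a rotation vector about the world's x, y, z as a fraction of full scale. A call has 1 to 10 rows; each row is the pose to reach, as a shift and turn from the pose commanded when the call began; what a row does not reach only later rows make up. Full scale, the value 1, is 0.5 m for a shift and 120 degrees for a turn. A row lasts 1/10 s, in which the tool goes at most 50 mm and 8.59 degrees, less where a joint would pass 70% of its speed; a pose out of reach is approached as far as the arm can. A call with a number of a shift or a turn outside -1 to 1 is refused whole. A call with a gripper value outside its range is refused whole. OPENING is the opening, from -1 (shut) to 1 (fully open), set as the call begins (- or left out, the last holds). The fingers move at their own pace and stop on an object; FORCE is the grip in N (left out, the last holds). Time passes only in rows, so rows that repeat a pose let the fingers close. It gives the time, the measured TCP pose, the force, the opening and the grip force at its end, in the units of the state.
- read_state(): the state, without advancing time (a new reading comes with each control period).
- vision.read_camera(name): name is "side" or "top"; returns the picture (400x640x3 uint8, blue, green, red); there is no depth.
- vision.camera_info(name): a dict with "mtx" (3x3 intrinsics, pixels), "distortion" ([k1, k2, p1, p2, k3] as OpenCV has them; the pictures are not rectified), "R" (3x3) and "t" (3): a world point X has camera coordinates R X + t. Camera axes: x right, y down, z forward; pixel columns grow to the right and rows downward; lengths in mm; the calibration is good to about 2 mm. A picture is of the moment at which its call begins. camera_info takes no time and is no camera call.
- ticket.sign_off(): hands the job in; it is judged then, once.
The state is a dict: "time_s": time; "q": joint angles; "joint_vel": joint speeds; "joint_efforts": joint torques, N m; "tcp_pos": TCP position; "tcp_rot": TCP orientation; "ft_force": force on the tool from outside, world axes, zero at the start; "wrist_torque": the same for the moment, N m; "opening": opening from 0.0 (shut) to 1.0 (fully open); "grip_force": force on a finger pad.
Only numpy, scipy, OpenCV 4.12 (cv2) and the standard library are available. Lean on these libraries where they do the work, as an engineer would, in place of code of your own. Each camera call takes 0.05 s, during which the arm holds its last target. There are 200 camera calls.

## Task

Draw the wooden-handled taper gauge out of its stand and dip the tip of its blade into the open lubricant tin. Then, with the handle up, lower the blade between the two spring-backed pads of the bandsaw guide until it drags snugly on both of them, without forcing the pads far back, and finish while still holding it there at that depth; leave the other things on the bench undisturbed and the tin standing.

Things in the scene. Friction and masses are not known exactly. Their poses are not given: they have to be found in the camera images.
- gauge: Taper gauge, 160 mm long, 0.12 kg, upright in the stand. Origin: middle of the blade tip; z up to the handle, x thickness, y width; same when turned half round. z=0-90: steel blade 20 mm wide, thickness growing evenly from 3 mm at the tip to 13.8 mm, half each side. z=90-96: collar 30 (x) by 34 (y) mm. z=96-160: light wooden handle 18 (x) by 26 (y) mm.
- gauge_grip (a point): point in the gauge's handle, 130 mm above the tip on its axis: a good place to grip, fingers closing along the gauge's x
- stand: fixed dark wooden block 80 (x) by 70 (y) by 100 mm high on a 96 by 86 mm rubber foot 4 mm high, with one vertical slot 18 (x) by 26 (y) mm through its middle. Origin: centre of the underside. The gauge hangs in the slot with its collar on the block's top, tip 10 mm above the bench, same yaw as the stand; it lifts straight out (raise it at least 95 mm).
- tin: loose, open, round metal tin, 76 mm across, 45 mm high, wall 2.5 mm, bottom 3 mm thick, 0.3 kg; empty inside. Origin: centre of the underside, z up. A dip means the gauge's tip at least 10 mm below the rim, inside.
- tin_mouth (a point): centre of the tin's rim, 45 mm above its underside
- guide_base: dark steel base plate of the bandsaw guide, 180 (x) by 100 (y) by 12 mm, fixed. Origin: centre of the underside. Its x axis points across the gap between the pads, its y axis along the gap.
- bracket_far: fixed grey bracket 85 mm high, on the +x side of the guide base, carrying the sprung far pad. Origin: on the top of the base plate (12 mm above the bench), straight under the free pad's face; same axes as the base. Its round adjusting nut sticks out behind it at 62 mm above the bench, to 66 mm from the pad's face.
- bracket_near: the mirror image, on the -x side of the guide base, carrying the near pad
- throat_far (a point): middle of the upper edge of the far pad's flat face, 96 mm above the bench: the narrowest part of the mouth; it moves with the pad. The steel pad is 44 mm wide in y; its upright flat face runs from 28 to 96 mm above the bench, and above it a lip flares outward (about 7 mm) up to 106 mm, as a funnel.
- throat_near (a point): the same point on the near pad. The distance between the two throat points across the gap is the gap: 5 to 9 mm when free, different each time.
- pad_far (a joint): how far the far pad is pushed back towards its bracket, 0 (free) to 0.006 m. A spring holds it at 0 with 3 N and adds 4 N per mm pushed back. A snug blade presses both pads and moves them back by no more than about 1.5 mm; the downward push it then takes is about 2 to 5 N (steel on steel, friction about 0.3 to 0.4), and the sideways push across the gap is the difference of the two pads.
- pad_near (a joint): the same for the near pad
- wrench: loose bystander: steel wrench lying on the bench; leave alone
- screwdriver: loose bystander: screwdriver lying on the bench; leave alone
- log_round: loose bystander: slice of a log, 170 mm across, 30 mm thick; leave alone
- screw_jar: loose bystander: glass jar with a lid, 60 mm across, 85 mm high; leave alone
- paint_can: loose bystander: closed can, 74 mm across, 90 mm high; leave alone
- bar_clamp: loose bystander: bar clamp lying on the bench, 220 mm long; leave alone
- offcut: loose bystander: wooden offcut 110 by 45 by 22 mm; leave alone
Mind the look-alikes: they are no part of the job. What is shaped like the gauge but blue is not meant.

How it is judged:
By the outcome, as a careful person would: the job done as asked, in the order asked, and still so for the second after the job is handed in, while the arm keeps its last pose, push and grip.
It also fails if it takes over 61 s, if anything falls off the work surface, if the arm or the gripper's body presses on something with over 40 N, if the wrist force passes 120 N, or if a joint passes its speed limit or range.

## Working session

There is one attempt and no reset: what is moved stays moved. The work goes in short steps, Python scripts to look and compute and a shell command to move; the robot and the scene stay as the last step left them, time stands still between calls to the robot, and variables do not carry over. Pictures are saved under pics/ and viewed, at most 10 in all, crops included, and the job is handed in when it is done.

```bash
mkdir -p pics; ls
python3 - <<'E'
from bench import read_state, vision
import cv2
for n in("top","side"):
    im=vision.read_camera(n); cv2.imwrite(f"pics/{n}0.png",im)
    i=vision.camera_info(n); print(n,i)
s=read_state(); print(s)
E
```

```text
pics
top {'mtx': array([[386.68561133,   0.        , 315.04019293],
       [  0.        , 386.68561133, 196.34120367],
       [  0.        ,   0.        ,   1.        ]]), 'distortion': array([-0.07494999,  0.        ,  0.        ,  0.        ,  0.        ]), 'R': array([[ 0.0067185 , -0.99997605, -0.00165947],
       [-0.98926363, -0.00640424, -0.14600159],
       [ 0.14598746,  0.00262256, -0.98928296]]), 't': array([  5.81655293, 623.59673079, 829.89820682])}
side {'mtx': array([[429.87143324,   0.        , 325.74017586],
       [  0.        , 429.87143324, 194.29854685],
       [  0.        ,   0.        ,   1.        ]]), 'distortion': array([-0.03826772,  0.        ,  0.        ,  0.        ,  0.        ]), 'R': array([[-0.89259592, -0.45079891, -0.00727041],
       [-0.27718168,  0.56140391, -0.77974096],
       [ 0.35558801, -0.69397838, -0.62606004]]), 't': array([575.92580837, 266.77841643, 975.45410592])}
{'time_s': 0.1, 'q': array([ 1.1057803 ,  0.53706369, -0.00445729,  1.53872269,  0.00259415,
        1.06728974, -0.07121619]), 'joint_vel': array([-0.00031327, -0.00316377, -0.00043183, -0.00173701,  0.0008424 ,
        0.00102442,  0.00144293]), 'joint_efforts': array([ 3.25241766e-03, -5.72086287e+01,  9.94399600e-01, -2.52231270e+01,
       -5.61364833e-02,  1.35234927e-02,  8.02198815e-05]), 'tcp_pos': array([ 252.21102944, -598.50442869,  237.96394926]), 'tcp_rot': array([-3.14011802e+00,  9.51151464e-05,  3.98884725e-01]), 'ft_force': array([-0.01771432, -0.45076747,  0.10545471]), 'wrist_torque': array([ 0.00287479,  0.01443743, -0.00126205]), 'grip_force': 0.0, 'opening': 0.9966350073479563}
```

View pics/top0.png

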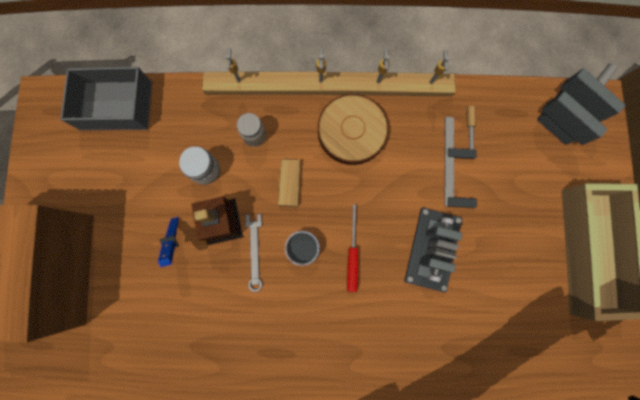

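View pics/side0.png

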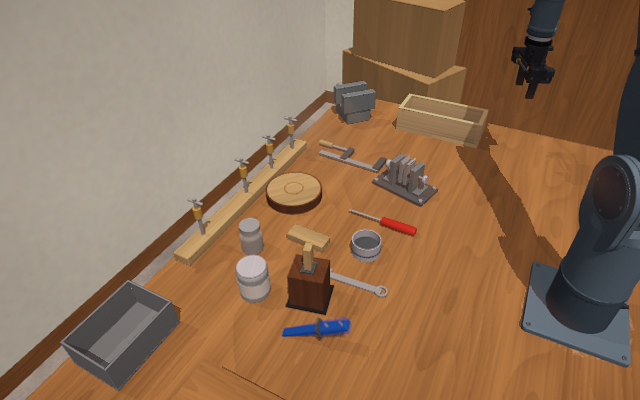

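The top view shows the stand with the gauge at about (213,220), the tin at (303,248) and the guide at (435,250). The blue look-alike is lying at (170,243). In the side view the stand is at (310,280), the tin at (366,245) and the guide at (405,178). I'll zoom in on both.

```bash
cat > h.py <<'E'
import numpy as np, cv2
from bench import vision
def ray(n,uv):
    i=vision.camera_info(n)
    p=cv2.undistortPoints(np.array(uv,float).reshape(-1,1,2),i["mtx"],i["distortion"]).reshape(-1,2)
    d=np.c_[p,np.ones(len(p))]@i["R"]
    return -i["R"].T@i["t"],d
def plane(n,uv,z):
    c,d=ray(n,uv); return c+d*((z-c[2])/d[:,2])[:,None]
def proj(n,X):
    i=vision.camera_info(n)
    return cv2.projectPoints(np.array(X,float).reshape(-1,1,3),cv2.Rodrigues(i["R"])[0],i["t"],i["mtx"],i["distortion"])[0].reshape(-1,2)
def tri(a,b):
    "a in top, b in side -> points, miss"
    c1,d1=ray("top",a);c2,d2=ray("side",b);out=[]
    for u,v in zip(d1,d2):
        k=np.linalg.lstsq(np.c_[u,-v],c2-c1,rcond=None)[0]
        p,q=c1+k[0]*u,c2+k[1]*v; out.append(np.r_[(p+q)/2,np.linalg.norm(p-q)])
    return np.array(out)
def crop(im,x,y,w,h,k): return cv2.resize(im[y:y+h,x:x+w],None,fx=k,fy=k,interpolation=cv2.INTER_CUBIC)
E
python3 - <<'E'
from h import *
t=cv2.imread("pics/top0.png");s=cv2.imread("pics/side0.png")
a=crop(t,180,190,65,65,6);b=crop(t,400,200,65,98,6)
c=np.zeros((590,790,3),np.uint8);c[:390,:390]=a;c[:588,396:786]=b
c=cv2.convertScaleAbs(c,alpha=1.7,beta=20);cv2.imwrite("pics/tc.png",c)
a=crop(s,280,230,60,85,6);b=crop(s,368,145,72,60,5.4)
c=np.zeros((515,780,3),np.uint8);c[:510,:360]=a;c[:b.shape[0],370:370+b.shape[1]]=b
c=cv2.convertScaleAbs(c,alpha=1.4,beta=20);cv2.imwrite("pics/sc.png",c)
E
```

```text
(no output)
```

View pics/tc.png

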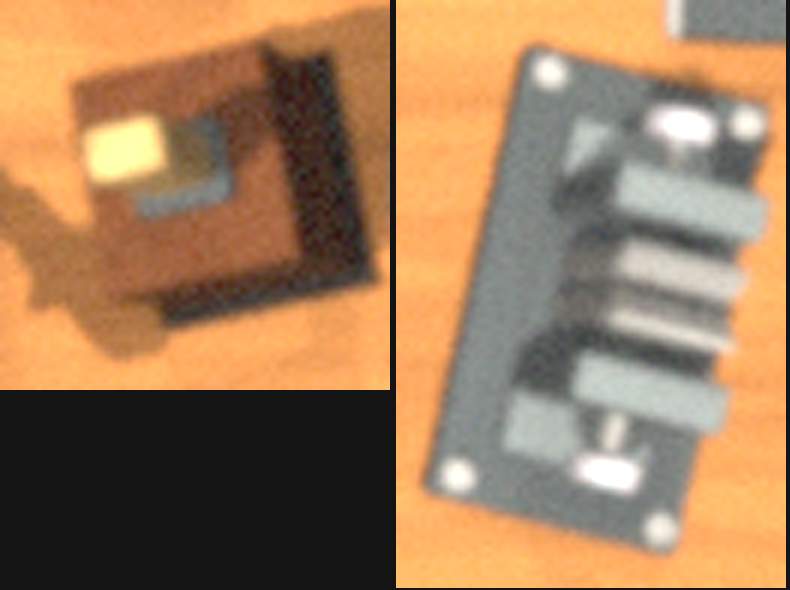

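View pics/sc.png

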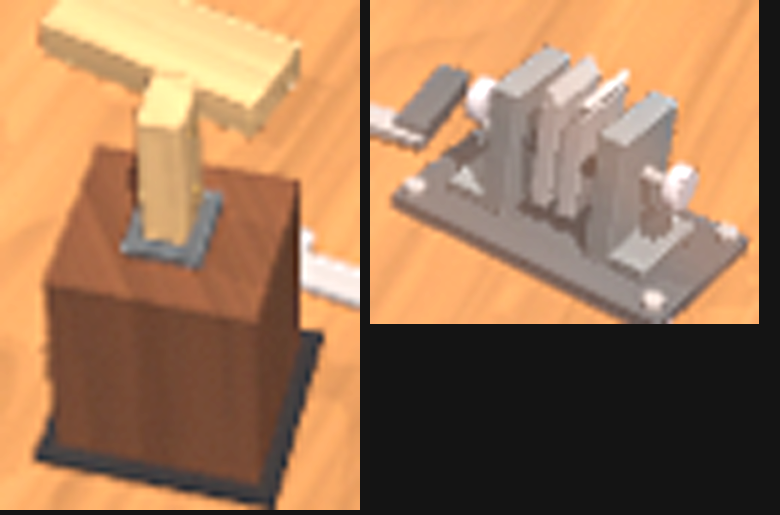

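The crops show the handle top, the stand's top face, the base plate corners and screws, and both bracket tops clearly. Next I'll convert these to world positions.

```bash
cat > m.py <<'E'
from h import *
f=lambda P,ox,oy,k,dx=0:(np.array(P,float)-[dx,0]+.5)/k-.5+[ox,oy]
def rep(nm,P,n,z):
    X=plane(n,P,z); e=np.roll(X,-1,0)-X
    print(nm,n,X.mean(0)[:2].round(1),"sides",np.linalg.norm(e,axis=1).round(1),"ang",np.degrees(np.arctan2(e[:,1],e[:,0])).round(1)); return X
rep("handle",f([(82,130),(160,113),(168,172),(97,187)],180,190,6),"top",170)
rep("block",f([(73,85),(263,43),(300,260),(110,300)],180,190,6),"top",104)
rep("foot",f([(330,48),(378,278)],180,190,6),"top",4)
rep("handle",f([(160,72),(198,90),(183,128),(138,122)],280,230,6),"side",170)
rep("block",f([(98,148),(300,180),(262,322),(46,285)],280,230,6),"side",104)
rep("collar",f([(150,190),(222,195),(195,268),(122,248)],280,230,6),"side",110)
rep("base",f([(527,42),(772,105),(670,553),(425,490)],400,200,6,396),"top",12)
rep("screws",f([(548,72),(748,122),(660,530),(458,476)],400,200,6,396),"top",12)
rep("brF",f([(622,165),(768,195),(760,240),(615,205)],400,200,6,396),"top",97)
rep("brN",f([(583,352),(727,385),(718,430),(572,397)],400,200,6,396),"top",97)
rep("lipF",f([(625,235),(748,268),(742,300),(612,268)],400,200,6,396),"top",106)
rep("brF",f([(548,45),(570,60),(510,103),(487,88)],368,145,5.4,370),"side",97)
rep("brN",f([(650,92),(677,105),(633,148),(600,138)],368,145,5.4,370),"side",97)
# tin
im=cv2.imread("pics/top0.png"); hsv=cv2.cvtColor(im,cv2.COLOR_BGR2HSV)
for n,(x,y,w,h) in {"top":(280,226,48,46),"side":(345,226,42,40)}.items():
    im=cv2.imread(f"pics/{n}0.png")[y:y+h,x:x+w]; S=cv2.cvtColor(im,cv2.COLOR_BGR2HSV)
    m=(S[...,1]<90).astype(np.uint8)*255
    c=max(cv2.findContours(m,0,1)[0],key=cv2.contourArea); print(n,"tin",cv2.boundingRect(c),cv2.minEnclosingCircle(c))
    c=c.reshape(-1,2)+[x,y]
    if n=="top":
        X=plane(n,c,45)[:,:2]; (cx,cy),r=cv2.minEnclosingCircle(X.astype(np.float32)); print("rim",cx,cy,r, X.min(0),X.max(0))
    print(c.min(0),c.max(0))
E
python3 m.py
```

```text
handle top [567.8 231.2] sides [26.  19.5 23.6 19.4] ang [ -77.2 -169.6  102.4   17.6]
block top [567.1 229.6] sides [69.1 78.1 68.1 77.5] ang [ -77.1 -168.1  102.4   12.6]
foot top [580.1 190.5] sides [93.4 93.4] ang [-166.3   13.7]
handle side [566.2 237.3] sides [16.4 19.  16.1 25.4] ang [173.5 102.2  16.1 -78.8]
block side [565.3 238.4] sides [78.4 69.1 79.7 68.8] ang [-165.6  105.2   14.2  -75.9]
collar side [565.6 240.7] sides [26.8 36.2 28.3 29.5] ang [-158.8  102.2    7.1  -81.1]
base top [ 507.2 -266.4] sides [ 99.9 178.8  97.4 178.5] ang [-104.2  164.8   75.7  -14.4]
screws top [ 506.  -268.2] sides [ 81.3 162.2  80.5 160.7] ang [-103.8  165.5   75.1  -14.2]
brF top [ 539.  -274.4] sides [53.2 16.3 53.1 14.4] ang [-101.4  167.3   76.6  -12. ]
brN top [ 472.7 -257.3] sides [52.1 16.  52.7 16.2] ang [-102.8  166.4   77.4  -15.6]
lipF top [ 515.4 -267. ] sides [44.7 11.4 46.9 12.5] ang [-104.8  166.9   76.3  -23.5]
brF side [ 539.1 -267.6] sides [18.5 57.3 18.3 58.3] ang [ 150.5   74.   -26.5 -106. ]
brN side [ 469.9 -251.4] sides [17.9 50.4 18.7 55.2] ang [ 161.8   79.2   -3.1 -101.6]
top tin (5, 4, 35, 36) ((21.929203033447266, 21.707963943481445), 17.708206176757812)
rim 508.0442199707031 38.196353912353516 39.23779296875 [4.69757714e+02 2.90271190e-01] [547.27958245  76.19475087]
[285 230] [319 265]
side tin (6, 3, 30, 33) ((20.550926208496094, 19.092592239379883), 16.81491470336914)
[351 229] [380 261]
```

The two cameras differ by about 6 mm in y. I'll bring the gripper near the stand and use its known TCP as the reference.

```bash
python3 -m creep '[{"tx":0.04,"ty":0.09,"wz":0.04,"tz":0.01},{"tx":0.09,"ty":0.18,"wz":0.1,"tz":0.02},{"tx":0.12,"ty":0.27,"wz":0.14,"tz":0.02},{"tx":0.15,"ty":0.36,"wz":0.18,"tz":0.02},{"tx":0.18,"ty":0.45,"wz":0.22,"tz":0.02},{"tx":0.21,"ty":0.54,"wz":0.26,"tz":0.02},{"tx":0.24,"ty":0.63,"wz":0.3,"tz":0.02},{"tx":0.27,"ty":0.72,"wz":0.34,"tz":0.02},{"tx":0.3,"ty":0.81,"wz":0.37,"tz":0.02},{"tx":0.3,"ty":0.9,"wz":0.4,"tz":0.02}]' 1 && python3 -m creep '[{"tx":0.04,"ty":0.08,"wz":0.05},{"tx":0.09,"ty":0.16,"wz":0.1},{"tx":0.14,"ty":0.24,"wz":0.15},{"tx":0.19,"ty":0.32,"wz":0.2},{"tx":0.24,"ty":0.4,"wz":0.24},{"tx":0.29,"ty":0.48,"wz":0.267},{"tx":0.33,"ty":0.538,"wz":0.267},{"tx":0.33,"ty":0.538,"wz":0.267},{"tx":0.33,"ty":0.538,"wz":0.267}]'
python3 - <<'E'
from h import *
from bench import read_state
t=vision.read_camera("top");s=vision.read_camera("side");cv2.imwrite("pics/top1.png",t);cv2.imwrite("pics/side1.png",s)
st=read_state();p=st["tcp_pos"];print(p,st["tcp_rot"],st["q"],st["time_s"])
print(proj("top",[p]),proj("side",[p]))
u=proj("top",[p])[0].astype(int);v=proj("side",[p])[0].astype(int)
c=np.zeros((480,790,3),np.uint8)
c[:480,:390]=crop(t,u[0]-32,u[1]-40,65,80,6);c[:480,396:786]=crop(s,v[0]-32,v[1]-50,65,80,6)
print(u-[32,40],v-[32,50])
cv2.imwrite("pics/cal.png",cv2.convertScaleAbs(c,alpha=1.6,beta=20))
E
```

```text
[ 252.23954128 -598.663992    238.19638456] [-3.14054368e+00  1.25671366e-04  3.98888703e-01] [ 1.10579484  0.53687213 -0.0044183   1.53844612  0.00263932  1.06733536
 -0.07118533] 0.2
[[653.03085068 387.7883892 ]] [[523.45291235  90.49076306]]$[0]: bad value
Traceback (most recent call last):
ValueError: could not broadcast input array from shape (318,114,3) into shape (480,390,3)
```

The call was refused, probably because each row needs all six keys.

```bash
python3 -m creep '[{"tx":0.04,"ty":0.09,"tz":0.01,"wx":0,"wy":0,"wz":0.04},{"tx":0.3,"ty":0.9,"tz":0.02,"wx":0,"wy":0,"wz":0.4},{"tx":0.3,"ty":0.9,"tz":0.02,"wx":0,"wy":0,"wz":0.4},{"tx":0.3,"ty":0.9,"tz":0.02,"wx":0,"wy":0,"wz":0.4},{"tx":0.3,"ty":0.9,"tz":0.02,"wx":0,"wy":0,"wz":0.4},{"tx":0.3,"ty":0.9,"tz":0.02,"wx":0,"wy":0,"wz":0.4},{"tx":0.3,"ty":0.9,"tz":0.02,"wx":0,"wy":0,"wz":0.4},{"tx":0.3,"ty":0.9,"tz":0.02,"wx":0,"wy":0,"wz":0.4},{"tx":0.3,"ty":0.9,"tz":0.02,"wx":0,"wy":0,"wz":0.4},{"tx":0.3,"ty":0.9,"tz":0.02,"wx":0,"wy":0,"wz":0.4}]' 1
```

```text
time_s: 1.2
tcp_pos: [403.3, -144.9, 249.0]
tcp_rot: [3.141, -0.001, 1.241]
ft_force: [0.4, -1.3, 0.0]
opening: 0.998
grip_force: 0.0
```

```bash
python3 -m creep '[{"tx":0.33,"ty":0.538,"tz":0,"wx":0,"wy":0,"wz":0.267},{"tx":0.33,"ty":0.538,"tz":0,"wx":0,"wy":0,"wz":0.267},{"tx":0.33,"ty":0.538,"tz":0,"wx":0,"wy":0,"wz":0.267},{"tx":0.33,"ty":0.538,"tz":0,"wx":0,"wy":0,"wz":0.267},{"tx":0.33,"ty":0.538,"tz":0,"wx":0,"wy":0,"wz":0.267},{"tx":0.33,"ty":0.538,"tz":0,"wx":0,"wy":0,"wz":0.267},{"tx":0.33,"ty":0.538,"tz":0,"wx":0,"wy":0,"wz":0.267},{"tx":0.33,"ty":0.538,"tz":0,"wx":0,"wy":0,"wz":0.267},{"tx":0.33,"ty":0.538,"tz":0,"wx":0,"wy":0,"wz":0.267}]'
python3 - <<'E'
from h import *
from bench import read_state
t=vision.read_camera("top");s=vision.read_camera("side");cv2.imwrite("pics/top1.png",t);cv2.imwrite("pics/side1.png",s)
st=read_state();p=st["tcp_pos"];print(p,st["tcp_rot"],st["q"],st["time_s"])
u=proj("top",[p])[0].astype(int);v=proj("side",[p])[0].astype(int);print(u,v)
c=np.zeros((480,790,3),np.uint8)
c[:480,:390]=crop(t,u[0]-32,u[1]-40,65,80,6);c[:480,396:786]=crop(s,v[0]-32,v[1]-50,65,80,6)
print(u-[32,40],v-[32,50])
cv2.imwrite("pics/cal.png",cv2.convertScaleAbs(c,alpha=1.6,beta=20))
E
```

```text
time_s: 2.1
tcp_pos: [566.8, 118.5, 248.2]
tcp_rot: [-3.14, 0.001, 1.795]
ft_force: [0.2, -1.4, 0.0]
opening: 0.998
grip_force: 0.0
[566.92007414 117.48380594 248.54101398] [-3.14058545e+00  1.62333364e-03  1.79314726e+00] [ 0.15710697  0.4715546  -0.59141572  1.69491698  0.29515332  1.06644876
 -0.3059249 ] 2.2
[252 211] [332 185]
[220 171] [300 135]
```

View pics/cal.png

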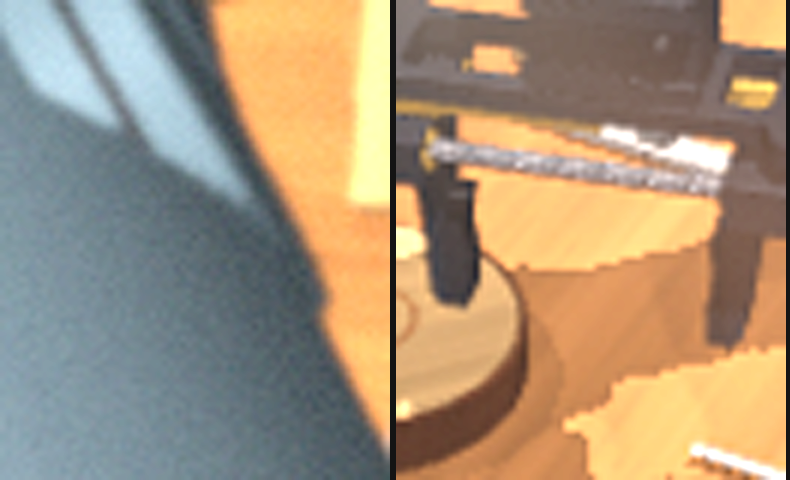

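The side view shows fingertip ends at crop (455,302) and (727,345); the top view is blocked by the arm. I'll compare these with the projected tips.

Run:
```python
from h import *
p=np.array([566.92,117.48,248.54]); a=1.7931-np.pi/2; d=np.array([np.cos(a),np.sin(a),0])
Q=[p+d*53,p-d*53]; print(np.degrees(a))
print("pred",proj("side",Q),proj("side",[p]))
obs=(np.array([(455,302),(727,345)])-[396,0]+.5)/6-.5+[300,135]; print("obs",obs)
X=plane("side",obs,248.5);print(X,X.mean(0))
print("per mm y",proj("side",[p+[0,10,0]])-proj("side",[p]),"x",proj("side",[p+[10,0,0]])-proj("side",[p]))
```

```text
12.737062244907909
pred [[309.32702664 182.54896425]
 [356.50230115 189.4740585 ]] [[332.65904448 185.97288796]]
obs [[309.41666667 184.91666667]
 [354.75       192.08333333]]
[[614.360983   136.59068314 248.5       ]
 [514.97864272 115.73532622 248.5       ]] [564.66981286 126.16300468 248.5       ]
per mm y [[-2.02549634  2.52462506]] x [[-4.09288364 -1.23154287]]
```

The side camera agrees with the gripper to within about 1 px. The x estimates match (567), and I take y ≈ 234. Now I'll move above the handle and check from the side.

```bash
python3 -m creep '[{"tx":0,"ty":0.1,"tz":0,"wx":0,"wy":0,"wz":0},{"tx":0,"ty":0.19,"tz":0,"wx":0,"wy":0,"wz":0},{"tx":0,"ty":0.229,"tz":-0.05,"wx":0,"wy":0,"wz":0},{"tx":0,"ty":0.229,"tz":-0.09,"wx":0,"wy":0,"wz":0},{"tx":0,"ty":0.229,"tz":-0.09,"wx":0,"wy":0,"wz":0},{"tx":0,"ty":0.229,"tz":-0.09,"wx":0,"wy":0,"wz":0}]'
python3 - <<'E'
from h import *
from bench import read_state
s=vision.read_camera("side");cv2.imwrite("pics/side2.png",s)
st=read_state();p=st["tcp_pos"];print(p,st["tcp_rot"],st["q"],st["time_s"])
a=st["tcp_rot"][2]-np.pi/2; d=np.array([np.cos(a),np.sin(a),0])
v=proj("side",[p])[0].astype(int)-[45,50];c=crop(s,v[0],v[1],90,90,6)
P=[p+d*44,p-d*44,p, [567,232,170],[567,237,170]]
for q in proj("side",P): cv2.circle(c,tuple(((q-v+.5)*6).astype(int)),4,(0,0,255),-1)
cv2.imwrite("pics/ab.png",cv2.convertScaleAbs(c,alpha=1.5,beta=20)); print((proj("side",P)-v+.5)*6)
E
```

```text
time_s: 2.8
tcp_pos: [567.7, 232.5, 204.1]
tcp_rot: [-3.141, 0.001, 1.793]
ft_force: [-0.5, -0.3, 0.7]
opening: 1.001
grip_force: 0.0
[568.20163101 232.9172791  204.7955001 ] [3.14046928e+00 7.03678142e-04 1.79336282e+00] [-0.05376081  0.5805796  -0.57990869  1.64374635  0.36055158  1.02501463
 -0.52528149] 2.85
[[154.11753296 283.3998003 ]
 [399.95033516 325.35232307]
 [275.83239284 304.19359455]
 [283.43303062 374.87127212]
 [276.63512335 384.00774967]]
```

View pics/ab.png

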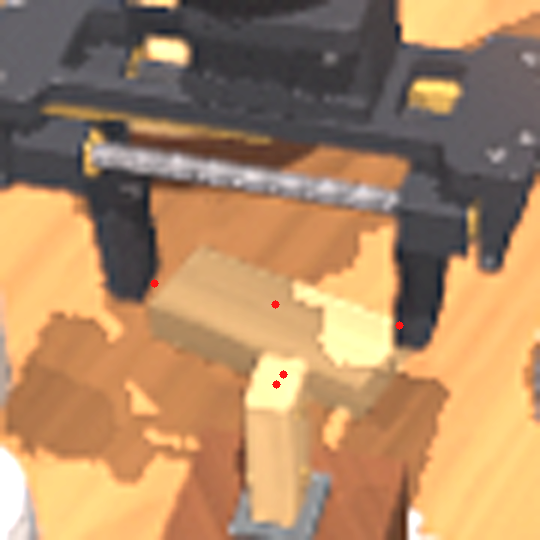

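The fingers straddle the handle, whose top centre is at crop (275,382), which gives (567,236). I'll shift 2.5 mm in y, descend and grip.

```bash
python3 -m creep '[{"tx":0,"ty":0.005,"tz":-0.05,"wx":0,"wy":0,"wz":0},{"tx":0,"ty":0.005,"tz":-0.1,"wx":0,"wy":0,"wz":0},{"tx":0,"ty":0.005,"tz":-0.14,"wx":0,"wy":0,"wz":0},{"tx":0,"ty":0.005,"tz":-0.166,"wx":0,"wy":0,"wz":0},{"tx":0,"ty":0.005,"tz":-0.166,"wx":0,"wy":0,"wz":0},{"tx":0,"ty":0.005,"tz":-0.166,"wx":0,"wy":0,"wz":0}]' && python3 -m creep '[{"tx":0,"ty":0,"tz":0,"wx":0,"wy":0,"wz":0},{"tx":0,"ty":0,"tz":0,"wx":0,"wy":0,"wz":0},{"tx":0,"ty":0,"tz":0,"wx":0,"wy":0,"wz":0},{"tx":0,"ty":0,"tz":0,"wx":0,"wy":0,"wz":0},{"tx":0,"ty":0,"tz":0,"wx":0,"wy":0,"wz":0},{"tx":0,"ty":0,"tz":0,"wx":0,"wy":0,"wz":0},{"tx":0,"ty":0,"tz":0,"wx":0,"wy":0,"wz":0},{"tx":0,"ty":0,"tz":0,"wx":0,"wy":0,"wz":0}]' -1 30
```

```text
time_s: 3.45
tcp_pos: [568.2, 237.0, 121.9]
tcp_rot: [3.14, -0.0, 1.795]
ft_force: [-0.8, 0.3, 1.2]
opening: 0.997
grip_force: 0.0
time_s: 4.25
tcp_pos: [567.4, 237.0, 120.7]
tcp_rot: [-3.141, 0.0, 1.796]
ft_force: [0.6, 0.8, -0.7]
opening: 0.301
grip_force: 0.0
```

```bash
python3 -m creep '[{"tx":0,"ty":0,"tz":0,"wx":0,"wy":0,"wz":0},{"tx":0,"ty":0,"tz":0,"wx":0,"wy":0,"wz":0},{"tx":0,"ty":0,"tz":0,"wx":0,"wy":0,"wz":0},{"tx":0,"ty":0,"tz":0,"wx":0,"wy":0,"wz":0}]' -1 30
```

```text
time_s: 4.65
tcp_pos: [567.4, 237.0, 120.7]
tcp_rot: [-3.142, 0.0, 1.796]
ft_force: [-1.1, 0.0, 0.5]
opening: 0.2
grip_force: 30.0
```

```bash
python3 -m creep '[{"tx":0,"ty":0,"tz":0,"wx":0,"wy":0,"wz":0},{"tx":0,"ty":0,"tz":0.02,"wx":0,"wy":0,"wz":0},{"tx":0,"ty":0,"tz":0.06,"wx":0,"wy":0,"wz":0},{"tx":0,"ty":0,"tz":0.1,"wx":0,"wy":0,"wz":0},{"tx":0,"ty":0,"tz":0.14,"wx":0,"wy":0,"wz":0},{"tx":0,"ty":0,"tz":0.18,"wx":0,"wy":0,"wz":0},{"tx":0,"ty":0,"tz":0.21,"wx":0,"wy":0,"wz":0},{"tx":0,"ty":0,"tz":0.22,"wx":0,"wy":0,"wz":0},{"tx":0,"ty":0,"tz":0.22,"wx":0,"wy":0,"wz":0}]' -1 50
python3 - <<'E'
from h import *
from bench import read_state
s=vision.read_camera("side");cv2.imwrite("pics/side3.png",s)
st=read_state();p=st["tcp_pos"];print(p,st["tcp_rot"],st["time_s"],st["opening"],st["ft_force"])
v=proj("side",[p])[0].astype(int)-[45,30];c=crop(s,v[0],v[1],90,95,6)
T=p-[0,0,111]
P=[p,T,[508,38,45],[508,44,45]]
for q in proj("side",P): cv2.circle(c,tuple(((q-v+.5)*6).astype(int)),3,(0,0,255),-1)
th=np.linspace(0,2*np.pi,60)
im=s.copy()
for y,col in((38,(0,0,255)),(43,(255,0,0))):
  for q in proj("side",np.c_[508+38*np.cos(th),y+38*np.sin(th),0*th+45]): c2=q
  R=proj("side",np.c_[508+38*np.cos(th),y+38*np.sin(th),0*th+45]);print(y,R.min(0),R.max(0))
cv2.imwrite("pics/lift.png",cv2.convertScaleAbs(c,alpha=1.5,beta=20)); print((proj("side",P)-v+.5)*6)
E
```

```text
time_s: 5.55
tcp_pos: [567.6, 237.1, 231.3]
tcp_rot: [3.141, 0.0, 1.796]
ft_force: [-0.5, -0.2, -1.4]
opening: 0.198
grip_force: 50.0
[567.23493945 236.79808937 230.41007848] [-3.14123769e+00  3.04387277e-04  1.79572124e+00] 5.6 0.2014852953891065 [-1.15312273 -0.54252313 -2.04564051]
38 [351.86393336 227.89306174] [381.58121246 248.78756184]
43 [351.06523727 229.06569523] [380.8739108  250.09183417]
[[276.22869022 185.31491231]
 [287.06106241 409.09479168]
 [637.17993571 261.34234158]
 [631.75696693 270.24627663]]
```

View pics/lift.png

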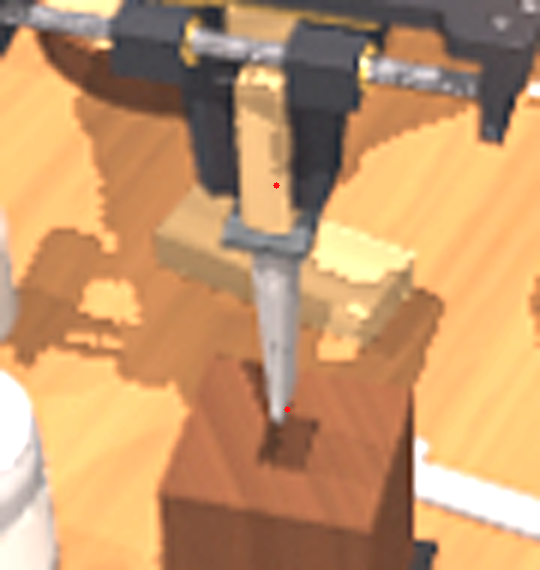

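The gauge is out, with its tip at crop (278,420), roughly 5 mm in +y from the TCP axis. In the side view the tin fits centre (508,43). Now I'll move to the tin and turn towards the guide's yaw on the way.

```bash
python3 -m creep '[{"tx":-0.02,"ty":-0.06,"tz":0,"wx":0,"wy":0,"wz":-0.04},{"tx":-0.05,"ty":-0.14,"tz":0,"wx":0,"wy":0,"wz":-0.09},{"tx":-0.08,"ty":-0.22,"tz":0,"wx":0,"wy":0,"wz":-0.14},{"tx":-0.1,"ty":-0.3,"tz":0,"wx":0,"wy":0,"wz":-0.19},{"tx":-0.119,"ty":-0.37,"tz":0,"wx":0,"wy":0,"wz":-0.2275},{"tx":-0.119,"ty":-0.4,"tz":0,"wx":0,"wy":0,"wz":-0.2275},{"tx":-0.119,"ty":-0.4,"tz":0,"wx":0,"wy":0,"wz":-0.2275},{"tx":-0.119,"ty":-0.4,"tz":0,"wx":0,"wy":0,"wz":-0.2275}]'
python3 - <<'E'
from h import *
from bench import read_state
s=vision.read_camera("side");t=vision.read_camera("top");cv2.imwrite("pics/top4.png",t);cv2.imwrite("pics/side4.png",s)
st=read_state();p=st["tcp_pos"];print(p,st["tcp_rot"],st["time_s"])
v=proj("side",[p])[0].astype(int)-[32,20];c=crop(s,v[0],v[1],65,90,6)
g=crop(t,400,200,65,90,6)
for q in proj("side",[p,p-[0,0,111]]): cv2.circle(c,tuple(((q-v+.5)*6).astype(int)),3,(0,0,255),-1)
cv2.imwrite("pics/tin.png",cv2.convertScaleAbs(np.hstack([c,g]),alpha=1.5,beta=20)); print((proj("side",[p,p-[0,0,111]])-v+.5)*6)
E
```

```text
time_s: 6.4
tcp_pos: [507.7, 37.8, 230.2]
tcp_rot: [-3.141, -0.0, 1.32]
ft_force: [0.2, 0.5, -1.1]
opening: 0.199
grip_force: 50.0
[507.82315912  38.79360875 230.40805497] [-3.14086871e+00 -8.47521034e-04  1.32174705e+00] 6.5
[[200.32191175 125.39079949]
 [184.43754264 342.51559019]]
```

View pics/tin.png

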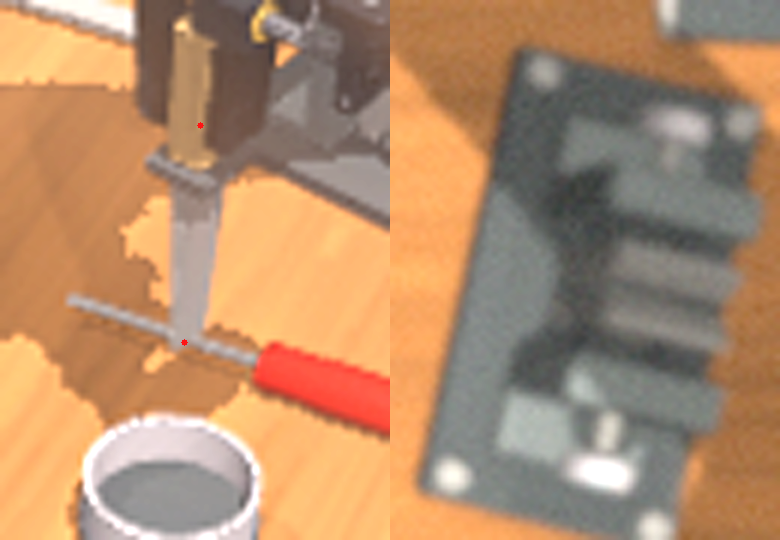

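The tip is at (186,347), next to its prediction at (184,342), so the grip offset is small and the tip is over the tin. Dip.

```bash
python3 -m creep '[{"tx":0,"ty":0,"tz":-0.05,"wx":0,"wy":0,"wz":0},{"tx":0,"ty":0,"tz":-0.11,"wx":0,"wy":0,"wz":0},{"tx":0,"ty":0,"tz":-0.16,"wx":0,"wy":0,"wz":0},{"tx":0,"ty":0,"tz":-0.19,"wx":0,"wy":0,"wz":0},{"tx":0,"ty":0,"tz":-0.2,"wx":0,"wy":0,"wz":0},{"tx":0,"ty":0,"tz":-0.2,"wx":0,"wy":0,"wz":0},{"tx":0,"ty":0,"tz":-0.2,"wx":0,"wy":0,"wz":0}]'
python3 - <<'E'
from h import *
s=vision.read_camera("side");cv2.imwrite("pics/dip.png",cv2.convertScaleAbs(crop(s,330,180,70,90,5),alpha=1.5,beta=20))
E
```

```text
time_s: 7.2
tcp_pos: [508.5, 37.8, 131.4]
tcp_rot: [3.141, -0.001, 1.32]
ft_force: [0.3, 0.1, -0.8]
opening: 0.202
grip_force: 50.0
```

View pics/dip.png

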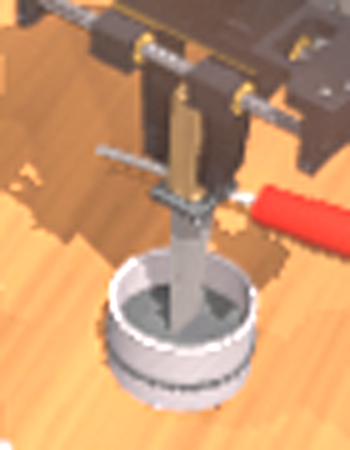

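The tip is at crop (175,330), inside the tin and about 25 mm below the rim; the tin is standing. Now I'll raise it and measure the pad gap from the first top picture.

```bash
python3 -m creep '[{"tx":0,"ty":0,"tz":0.05,"wx":0,"wy":0,"wz":0},{"tx":0,"ty":0,"tz":0.11,"wx":0,"wy":0,"wz":0},{"tx":0,"ty":0,"tz":0.17,"wx":0,"wy":0,"wz":0},{"tx":0,"ty":0,"tz":0.22,"wx":0,"wy":0,"wz":0},{"tx":0,"ty":0,"tz":0.22,"wx":0,"wy":0,"wz":0}]' && python3 -m creep '[{"tx":0,"ty":-0.06,"tz":0,"wx":0,"wy":0,"wz":0},{"tx":0,"ty":-0.15,"tz":0,"wx":0,"wy":0,"wz":0},{"tx":0,"ty":-0.24,"tz":0,"wx":0,"wy":0,"wz":0},{"tx":0,"ty":-0.33,"tz":0,"wx":0,"wy":0,"wz":0},{"tx":0,"ty":-0.42,"tz":0,"wx":0,"wy":0,"wz":0},{"tx":-0.004,"ty":-0.5,"tz":0,"wx":0,"wy":0,"wz":0},{"tx":-0.004,"ty":-0.57,"tz":0,"wx":0,"wy":0,"wz":0},{"tx":-0.004,"ty":-0.6,"tz":0,"wx":0,"wy":0,"wz":0},{"tx":-0.004,"ty":-0.6,"tz":0,"wx":0,"wy":0,"wz":0},{"tx":-0.004,"ty":-0.6,"tz":0,"wx":0,"wy":0,"wz":0}]'
cat > prof.py <<'E'
from h import *
a=np.radians(-14.4);u=np.array([np.cos(a),np.sin(a),0]);v=np.array([-np.sin(a),np.cos(a),0])
t=cv2.imread("pics/top0.png",0)
for z in(101,):
  us=np.arange(525,590,2.0)
  for v0 in(-145,-131,-117):
    P=[proj("top",[x*u+w*v+[0,0,z] for x in us]) for w in np.arange(v0-6,v0+7,3)]
    m=np.mean([cv2.remap(t,p[:,0].astype(np.float32),p[:,1].astype(np.float32),1).ravel() for p in P],0)
    print(v0,[f"{x:.0f}:{i:.0f}" for x,i in zip(us,m)])
E
python3 prof.py
python3 - <<'E'
from h import *
from bench import read_state
p=read_state()["tcp_pos"];print(p)
s=vision.read_camera("side");v=proj("side",[p])[0].astype(int)-[45,20];print(v)
c=crop(s,v[0],v[1],80,85,7)
a=np.radians(-14.4);u=np.array([np.cos(a),np.sin(a),0])
for q in proj("side",[p-[0,0,111]]): cv2.circle(c,tuple(((q-v+.5)*7).astype(int)),3,(0,0,255),-1)
cv2.imwrite("pics/guide.png",cv2.convertScaleAbs(c,alpha=1.6,beta=20))
E
```

```text
time_s: 7.75
tcp_pos: [510.5, 37.6, 244.9]
tcp_rot: [3.134, -0.002, 1.319]
ft_force: [0.6, -0.2, -2.2]
opening: 0.2
grip_force: 50.0
time_s: 8.75
tcp_pos: [506.1, -260.9, 240.4]
tcp_rot: [-3.141, -0.001, 1.321]
ft_force: [0.4, 1.1, -0.6]
opening: 0.201
grip_force: 50.0
-145 ['525:102', '527:94', '529:78', '531:61', '533:52', '535:50', '537:53', '539:67', '541:93', '543:114', '545:112', '547:94', '549:79', '551:72', '553:65', '555:62', '557:72', '559:91', '561:107', '563:113', '565:113', '567:110', '569:101', '571:85', '573:66', '575:57', '577:55', '579:62', '581:77', '583:93', '585:103', '587:105', '589:105']
-131 ['525:103', '527:94', '529:75', '531:52', '533:37', '535:35', '537:43', '539:65', '541:93', '543:112', '545:111', '547:94', '549:80', '551:72', '553:63', '555:57', '557:68', '559:90', '561:106', '563:112', '565:112', '567:110', '569:99', '571:79', '573:55', '575:36', '577:38', '579:51', '581:72', '583:91', '585:102', '587:106', '589:106']
-117 ['525:104', '527:95', '529:77', '531:54', '533:42', '535:39', '537:46', '539:64', '541:88', '543:103', '545:101', '547:87', '549:74', '551:68', '553:62', '555:57', '557:66', '559:86', '561:101', '563:107', '565:106', '567:101', '569:91', '571:74', '573:54', '575:40', '577:41', '579:55', '581:75', '583:93', '585:103', '587:107', '589:108']
[ 506.13551217 -260.92883849  240.36976969]
[367  99]
```

View pics/guide.png

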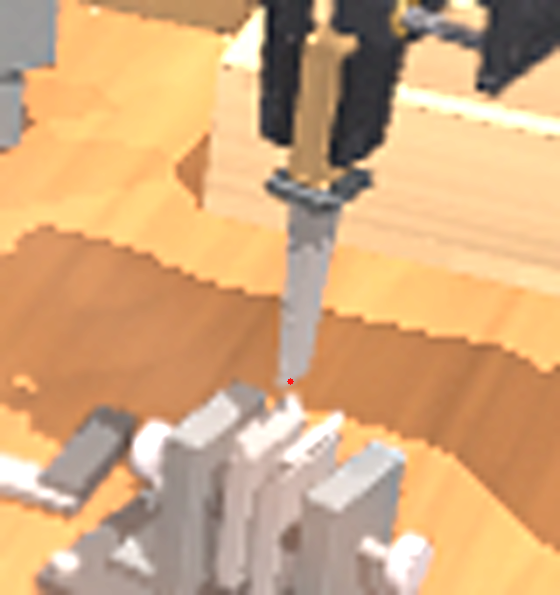

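The tip is at crop (293,385), as predicted, above the gap between the two pads' lips. The profile puts the gap at about 555 along the guide's x axis, which matches the TCP. I'll descend to the throat, watching the forces.

```bash
cat > ft.py <<'E'
from h import *
from bench import read_state
import sys
a=np.radians(-14.4);u=np.array([np.cos(a),np.sin(a),0]);v=np.array([-np.sin(a),np.cos(a),0])
F=[];M=[];P=[]
for i in range(int(sys.argv[1]) if len(sys.argv)>1 else 8):
    vision.read_camera("side");s=read_state();F.append(s["ft_force"]);M.append(s["wrist_torque"]);P.append(s["tcp_pos"])
F,M,P=map(lambda A:np.mean(A,0),(F,M,P))
print("t",s["time_s"],"Fu %.2f Fv %.2f Fz %.2f"%(F@u,F@v,F[2]),"Mu %.3f Mv %.3f Mz %.3f"%(M@u,M@v,M[2]),"u %.2f v %.2f z %.2f"%(P@u,P@v,P[2]),s["opening"])
E
python3 ft.py 10
python3 -m creep '[{"tx":-0.001,"ty":-0.004,"tz":-0.015,"wx":0,"wy":0,"wz":0},{"tx":-0.001,"ty":-0.004,"tz":-0.03,"wx":0,"wy":0,"wz":0},{"tx":-0.001,"ty":-0.004,"tz":-0.04,"wx":0,"wy":0,"wz":0},{"tx":-0.001,"ty":-0.004,"tz":-0.05,"wx":0,"wy":0,"wz":0},{"tx":-0.001,"ty":-0.004,"tz":-0.058,"wx":0,"wy":0,"wz":0},{"tx":-0.001,"ty":-0.004,"tz":-0.058,"wx":0,"wy":0,"wz":0}]'; python3 ft.py
```

```text
t 9.3 Fu 0.17 Fv 0.19 Fz -1.09 Mu -0.011 Mv -0.065 Mz -0.009 u 555.38 v -127.70 z 240.79 0.1980366996189644
time_s: 9.9
tcp_pos: [505.0, -264.8, 211.0]
tcp_rot: [-3.14, -0.0, 1.319]
ft_force: [0.0, 0.4, -1.4]
opening: 0.198
grip_force: 50.0
t 10.3 Fu -0.03 Fv -0.06 Fz -1.55 Mu -0.014 Mv -0.066 Mz -0.007 u 555.54 v -130.97 z 211.87 0.19775439488070146
```

```bash
python3 -m creep '[{"tx":0,"ty":0,"tz":-0.008,"wx":0,"wy":0,"wz":0},{"tx":0,"ty":0,"tz":-0.016,"wx":0,"wy":0,"wz":0},{"tx":0,"ty":0,"tz":-0.02,"wx":0,"wy":0,"wz":0},{"tx":0,"ty":0,"tz":-0.02,"wx":0,"wy":0,"wz":0}]'; python3 ft.py
```

```text
time_s: 10.7
tcp_pos: [505.1, -264.8, 201.2]
tcp_rot: [-3.141, -0.0, 1.319]
ft_force: [0.1, 1.1, -1.1]
opening: 0.204
grip_force: 50.0
t 11.1 Fu 0.07 Fv 0.08 Fz -1.02 Mu -0.010 Mv -0.067 Mz -0.007 u 555.47 v -130.98 z 201.75 0.20284807323967455
```

```bash
python3 -m creep '[{"tx":0,"ty":0,"tz":-0.006,"wx":0,"wy":0,"wz":0},{"tx":0,"ty":0,"tz":-0.012,"wx":0,"wy":0,"wz":0},{"tx":0,"ty":0,"tz":-0.012,"wx":0,"wy":0,"wz":0}]'; python3 ft.py 6;  python3 -m creep '[{"tx":0,"ty":0,"tz":-0.006,"wx":0,"wy":0,"wz":0},{"tx":0,"ty":0,"tz":-0.012,"wx":0,"wy":0,"wz":0},{"tx":0,"ty":0,"tz":-0.012,"wx":0,"wy":0,"wz":0}]'; python3 ft.py 6
```

```text
time_s: 11.4
tcp_pos: [505.0, -264.9, 195.1]
tcp_rot: [-3.141, -0.0, 1.319]
ft_force: [-0.4, 0.6, -1.0]
opening: 0.201
grip_force: 50.0
t 11.7 Fu 0.24 Fv -0.09 Fz -1.07 Mu -0.024 Mv -0.078 Mz -0.020 u 555.39 v -130.96 z 195.65 0.2020922750481094
time_s: 12.0
tcp_pos: [505.0, -264.9, 189.1]
tcp_rot: [-3.141, -0.0, 1.319]
ft_force: [0.2, 0.2, -1.1]
opening: 0.204
grip_force: 50.0
t 12.3 Fu 0.31 Fv 0.25 Fz -1.04 Mu -0.012 Mv -0.076 Mz 0.007 u 555.39 v -130.96 z 189.65 0.19930973465113605
```

```bash
python3 -m creep '[{"tx":0,"ty":0,"tz":-0.006,"wx":0,"wy":0,"wz":0},{"tx":0,"ty":0,"tz":-0.01,"wx":0,"wy":0,"wz":0},{"tx":0,"ty":0,"tz":-0.01,"wx":0,"wy":0,"wz":0}]'; python3 ft.py 6;  python3 -m creep '[{"tx":0,"ty":0,"tz":-0.006,"wx":0,"wy":0,"wz":0},{"tx":0,"ty":0,"tz":-0.01,"wx":0,"wy":0,"wz":0},{"tx":0,"ty":0,"tz":-0.01,"wx":0,"wy":0,"wz":0}]'; python3 ft.py 6
```

```text
time_s: 12.6
tcp_pos: [505.1, -264.9, 184.3]
tcp_rot: [-3.141, -0.0, 1.319]
ft_force: [-0.5, -0.1, -1.4]
opening: 0.202
grip_force: 50.0
t 12.9 Fu -0.04 Fv -0.01 Fz -1.20 Mu -0.002 Mv -0.087 Mz -0.024 u 555.42 v -130.96 z 184.68 0.20527791687661268
time_s: 13.2
tcp_pos: [505.1, -264.9, 179.3]
tcp_rot: [-3.141, -0.0, 1.319]
ft_force: [0.3, 0.4, -1.7]
opening: 0.198
grip_force: 50.0
t 13.5 Fu 0.06 Fv -0.00 Fz -1.51 Mu 0.001 Mv -0.072 Mz 0.016 u 555.40 v -130.96 z 179.67 0.1973771949382435
```

```bash
python3 -m creep '[{"tx":0,"ty":0,"tz":-0.006,"wx":0,"wy":0,"wz":0},{"tx":0,"ty":0,"tz":-0.01,"wx":0,"wy":0,"wz":0},{"tx":0,"ty":0,"tz":-0.01,"wx":0,"wy":0,"wz":0}]'; python3 ft.py 6;  python3 -m creep '[{"tx":0,"ty":0,"tz":-0.006,"wx":0,"wy":0,"wz":0},{"tx":0,"ty":0,"tz":-0.008,"wx":0,"wy":0,"wz":0},{"tx":0,"ty":0,"tz":-0.008,"wx":0,"wy":0,"wz":0}]'; python3 ft.py 6
```

```text
time_s: 13.8
tcp_pos: [505.3, -264.9, 174.3]
tcp_rot: [-3.141, -0.0, 1.319]
ft_force: [0.3, -0.5, -0.8]
opening: 0.2
grip_force: 50.0
t 14.1 Fu 0.10 Fv 0.21 Fz -0.82 Mu -0.010 Mv -0.079 Mz -0.014 u 555.40 v -130.96 z 174.67 0.19877957355752812
time_s: 14.4
tcp_pos: [505.4, -265.0, 170.5]
tcp_rot: [-3.141, -0.0, 1.319]
ft_force: [0.4, 0.8, -1.5]
opening: 0.198
grip_force: 50.0
t 14.7 Fu -0.01 Fv -0.18 Fz -1.55 Mu -0.020 Mv -0.080 Mz -0.012 u 555.41 v -130.95 z 170.70 0.20091492192556507
```

```bash
python3 -m creep '[{"tx":0,"ty":0,"tz":-0.006,"wx":0,"wy":0,"wz":0},{"tx":0,"ty":0,"tz":-0.008,"wx":0,"wy":0,"wz":0},{"tx":0,"ty":0,"tz":-0.008,"wx":0,"wy":0,"wz":0}]'; python3 ft.py 6;  python3 -m creep '[{"tx":0,"ty":0,"tz":-0.006,"wx":0,"wy":0,"wz":0},{"tx":0,"ty":0,"tz":-0.008,"wx":0,"wy":0,"wz":0},{"tx":0,"ty":0,"tz":-0.008,"wx":0,"wy":0,"wz":0}]'; python3 ft.py 6
```

```text
time_s: 15.0
tcp_pos: [505.4, -265.1, 166.7]
tcp_rot: [3.141, 0.0, 1.319]
ft_force: [0.4, 0.5, -0.5]
opening: 0.201
grip_force: 50.0
t 15.3 Fu -0.19 Fv -0.31 Fz -0.32 Mu -0.092 Mv -0.034 Mz -0.004 u 555.44 v -131.04 z 166.68 0.19803284767877735
time_s: 15.6
tcp_pos: [505.4, -265.0, 162.7]
tcp_rot: [3.142, 0.0, 1.319]
ft_force: [0.2, -0.7, 1.5]
opening: 0.203
grip_force: 50.0
t 15.9 Fu -0.13 Fv -0.50 Fz 1.09 Mu -0.079 Mv 0.006 Mz 0.003 u 555.46 v -130.98 z 162.67 0.1988732188282085
```

Contact has started: about 2.2 N vertical and almost no sideways force, so both pads share it. I'll go a little deeper for a definite snug fit.

```bash
python3 -m creep '[{"tx":0,"ty":0,"tz":-0.004,"wx":0,"wy":0,"wz":0},{"tx":0,"ty":0,"tz":-0.008,"wx":0,"wy":0,"wz":0},{"tx":0,"ty":0,"tz":-0.008,"wx":0,"wy":0,"wz":0}]'; python3 ft.py 10;  python3 -m creep '[{"tx":0,"ty":0,"tz":-0.004,"wx":0,"wy":0,"wz":0},{"tx":0,"ty":0,"tz":-0.006,"wx":0,"wy":0,"wz":0},{"tx":0,"ty":0,"tz":-0.006,"wx":0,"wy":0,"wz":0}]'; python3 ft.py 12
```

```text
time_s: 16.2
tcp_pos: [505.4, -265.0, 158.6]
tcp_rot: [3.141, 0.0, 1.319]
ft_force: [-0.9, 0.1, 2.2]
opening: 0.2
grip_force: 50.0
t 16.7 Fu -0.02 Fv -0.39 Fz 0.89 Mu -0.095 Mv -0.077 Mz -0.011 u 555.42 v -130.98 z 158.58 0.20125242525149475
time_s: 17.0
tcp_pos: [505.5, -265.0, 155.8]
tcp_rot: [3.141, 0.0, 1.319]
ft_force: [-0.2, 0.8, 4.0]
opening: 0.199
grip_force: 50.0
t 17.6 Fu -0.44 Fv -0.13 Fz 4.64 Mu -0.065 Mv 0.119 Mz -0.010 u 555.51 v -130.98 z 155.82 0.19857768669607997
```

```bash
python3 ft.py 20
```

```text
t 18.6 Fu -0.58 Fv -0.19 Fz 4.84 Mu -0.072 Mv 0.101 Mz -0.008 u 555.51 v -130.98 z 155.80 0.198591167867661
```

Both pads are pressed, with under 1 N of sideways difference and roughly 0.7–0.9 mm of push-back each by estimate. The downward push of about 6 N is a touch high, so I'll ease off 0.2 mm.

```bash
python3 -m creep '[{"tx":0,"ty":0,"tz":0.0004,"wx":0,"wy":0,"wz":0},{"tx":0,"ty":0,"tz":0.0004,"wx":0,"wy":0,"wz":0},{"tx":0,"ty":0,"tz":0.0004,"wx":0,"wy":0,"wz":0}]'; python3 ft.py 16
```

```text
time_s: 18.9
tcp_pos: [505.4, -265.0, 155.8]
tcp_rot: [-3.142, 0.0, 1.319]
ft_force: [-0.1, 0.3, 3.1]
opening: 0.195
grip_force: 50.0
t 19.7 Fu 0.34 Fv -0.18 Fz 2.27 Mu -0.090 Mv -0.100 Mz -0.007 u 555.40 v -130.98 z 155.84 0.20073713612369173
```

The push is now about 3.4 N down and balanced sideways, and the gauge is held steady. Handing in.

```bash
python3 -c "
from bench import ticket; print(ticket.sign_off())"
```

```text
the job is handed in; nothing more can be done
None
```

I dipped the gauge in the tin, then lowered it between the guide pads and handed the job in with it still held there, pressing down with about 3.4 N, nearly even on both pads, and pushing each back an estimated 0.7–0.9 mm; I didn't photograph the bench again after seating the blade.

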